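# Pin the light guard and hold the blank plate in the meter

### The job

Take a dark reading on the light-transmission meter: first lock its sliding guard by pushing the guard pin from the tool stand down through the fork and lug until its collar sits on the fork. Then take the blank plate (the one without a window, with the widest grip) from the rack, pass it down through the slot in the guard, push it fully home against the spring until its shoulder sits on the guard, and finish still holding it pressed there: the program ends while holding, do not let go. Leave the guard shut, and leave the other two plates and everything else on the bench where they are.

Things in the scene. Friction and masses are not known exactly. Their poses are not given: they have to be found in the camera images.
- meter: White bench meter, fixed, 250 x 255 mm, deck 70 mm high. Origin on the table below the middle of the guard slot; x from keypad (-x, robot side) to back, y along the guard slide. On the deck: guard box 68 (x) x 120 mm (y), top 110 mm high, with a 12 mm high finger bar at y = +53 mm. On its -y side a steel fork (two level ears 36 mm wide, 8 mm thick, web at y = -151 mm) holds the guard's lug.
- fork_hole (a point): Middle of the hole mouth on top of the fork's upper ear, 125 mm from the guard slot in the meter's -y direction and 96 mm above the table; axes as the meter. Straight vertical 12 mm hole through upper ear, lug and lower ear (26 mm in all), aligned at the start while the guard is shut, open below.
- guard_slot (a point): Middle of the slot mouth on the top of the guard, 110 mm above the table; axes as the meter. The slot goes straight down: 10 mm wide in x, 54 mm long in y. Below it in the well is a spring-loaded carrier; the plate's lower edge meets it about 56 mm below the slot mouth.
- guard (a joint): Slide of the guard, m: 0 shut (at its stop, slot above the well, lug hole in line with the fork), grows to 0.09 as it is slid open to the meter's +y. It moves with about 4 N of friction. Already shut at the start.
- carrier (a joint): Spring carrier in the well, m: 0 up, grows as the plate presses it down; 0.014 when the plate's shoulder sits on the guard. The spring pushes back with 3 N at first and about 7 N when the plate is home: it lifts the plate out again by about 14 mm if let go.
- tool_stand: Fixed black drilled block 60 (x) x 120 (y) x 48 mm high, origin under its middle. The guard pin hangs by its collar in the hole at y = -35 mm; a hex driver stands at y = +35 mm, its top 90 mm above the table.
- pin: Steel guard pin, upright, 74 mm long in all: shank 10 mm diameter and 38 mm long with a tapered tip (4 mm at the end, taper 8 mm long), then a collar 24 mm diameter and 4 mm thick, then a round knurled head 18 mm diameter and 32 mm tall to grip it by. Origin at the tip's end, z along the pin towards the head. 60 to 110 g.
- pin_collar (a point): On the pin's axis at the underside of its collar, 38 mm above the tip's end.
- rack: Fixed grey rack 56 (x) x 200 (y) x 30 mm high, origin under its middle, with three slots side by side along y at -64, 0 and +64 mm, 22 mm deep (floor 8 mm above the table). Each holds one plate upright; which plate is in which slot varies.
- blank_plate: Solid aluminium plate, no window, upright in the rack. Origin mid lower edge, z up, x thickness, y width. Blade 8 thick, 52 wide, 70 mm long, lowest 9 mm tapering to 3.6 x 46; shoulder 18 x 58, 5 mm thick, 70 to 75 mm above the lower edge; grip 12 thick (x), 44 wide (y), 75 to 109 mm above it. Fits the slot either way round. 80 to 150 g.
- blank_shoulder (a point): Middle of the underside of the blank plate's shoulder, 70 mm above its lower edge; axes as the plate.
- round_plate: Filter plate with a round glass window; same blade and shoulder as the blank plate but its grip only 28 mm wide. In the rack, to be left there.
- square_plate: Filter plate with a rectangular glass window; same blade and shoulder as the blank plate but its grip only 28 mm wide. In the rack, to be left there.
- vial: Small white vial with a grey cap, 24 mm diameter, 45 mm tall, origin under its base. Bystander.
- beaker: Glass beaker, 66 mm diameter, 85 mm tall, origin under its base. Bystander.
- buffer_bottle: White plastic bottle, 54 mm diameter, 110 mm tall, origin under its base. Bystander.
- reagent_jar: Amber glass jar with a black cap, 60 mm diameter, 75 mm tall, origin under its base. Bystander.
- spatula: Small steel lab spatula lying flat, 120 mm long, 8 mm wide, origin under its middle. Bystander.

How it is judged:
On the way, in this order (a step that is already met when the one before it is completed fails the run):
1. the guard pin is home: through fork and lug, its collar on the fork, the guard shut (z of pin_collar in the frame of fork_hole below 0.003 m and distance between pin_collar and fork_hole below 0.005 m and angle between pin's own z axis and vertical below 0.12 rad and value of joint guard below 0.004 m), for 0.3 s.
2. the blank plate is through the guard slot and pressed home against the spring (distance between blank_shoulder and guard_slot below 0.005 m and z of blank_shoulder in the frame of guard_slot below 0.003 m and value of joint carrier above 0.01 m and contact force between the fingers and blank_plate above 1 N), for 0.3 s.
At the end, for the whole second after the job is handed in: Gripper still holds the blank plate (over 1 N) at rest in the slot, shoulder within 3 mm of the guard top, upright within 0.08 rad, carrier pressed over 10 mm; pin collar within 3 mm of the fork, within 5 mm of its hole's middle, upright within 0.12 rad; guard shut within 4 mm (all of step 1 and all of step 2 and angle between blank_plate's own z axis and vertical below 0.08 rad and linear speed of blank_plate below 0.02 m/s); the arm keeps its last pose, push and grip.
It fails at once if the guard was slid open by more than 10 mm (value of joint guard above 0.01 m).
It fails at once if another plate was moved by more than 30 mm (distance of any of round_plate, square_plate from where it was at the start of the episode above 0.03 m).
It fails at once if a thing on the bench was moved by more than 40 mm (distance of any of vial, beaker, buffer_bottle, reagent_jar, spatula from where it was at the start of the episode above 0.04 m).
It also fails if it takes over 67 s, if anything falls off the work surface, if the arm or the gripper's body presses on something with over 40 N, if the wrist force passes 120 N, or if a joint passes its speed limit or range.

### The arm

A 6-joint arm with a two-finger parallel gripper is mounted at the origin on the work surface. World frame = base frame: x ahead of the robot, y to its left, z up, the work surface at z = 0. Lengths are in m, angles in rad, forces in N, time in s.
With the tool pointing down it reaches from about 0.25 to 0.85 m from the base axis. Payload 12.5 kg.
Tool frame: the origin (TCP) lies at the very end of the fingers, on their centre line; the grasp point (between the pads) lies 19 mm behind it (env.pinch_z is the distance from the TCP to the grasp point, in m); x points along the fingers, y is the direction in which the jaws open and shut, and the axes are right-handed (so a half turn about x gives the same grasp; the last joint's range is limited). The gripper opens to 93 mm and grips with 3 to 60 N. Pads are 15 mm wide; open, the fingers measure 128 mm over their backs; the gripper's body (75 mm by 188 mm) begins 65 mm behind the grasp point.
Start: joints at [1.034, 0.351, 1.652, -0, 1.139, -0.085], TCP at [0.24, 0.495, 0.219] pointing down, gripper open.
Joint ranges: [-2.75, 2.75], [-0.79, 2.1], [0.01, 2.65], [-1.57, 4.71], [0.07, 3.14], [-2.87, 2.87]. Speed limits (rad/s): [2.22, 2.22, 2.79, 3.14, 3.14, 3.14].

### API

Orientations are given as a rotation vector (axis times angle).
In Python, from workcell import telemetry, read_camera, camera_info, ticket, env gives the robot as it stands. The module is installed in compiled form; this text tells all that it offers.
- The arm moves only by the tool move_arm, never from a script. Its argument "motion" is a list of rows, each a list of 2 entries, a list of its own where there are three numbers: the shift along the tool's x, y, z each as a share of 0.25 m, from -1 to 1, then the turn, a rotation vector about the tool's x, y, z each as a share of 0.1 rad, from -1 to 1. In form: [[[dx, dy, dz], [wx, wy, wz]], ...]. A call has 1 to 5 rows; each row shifts and turns the commanded pose from where the row before left it, along the tool's axes as they then stand; what a row does not reach is not made up. A row lasts 1/12 s, in which the tool goes at most 41.7 mm and 7.16 degrees, less where a joint would pass 70% of its speed; a pose out of reach is approached as far as the arm can. A call with a number of a shift or a turn outside -1 to 1 is refused whole. A call with a gripper value outside its range is refused whole. "grip" is the opening in per cent of the stroke, from 0 (shut) to 100 (fully open), set as the call begins (left out, the last holds). The fingers move at their own pace and stop on an object; "squeeze" is the grip in N (left out, the last holds). Time passes only in rows, so rows that do not move let the fingers close. It gives the time, the measured TCP pose, the force and the opening at its end, in the units of the state.
- telemetry.read_state(): the state, without advancing time (a new reading comes with each control period).
- read_camera(name): name is "side" or "top" or "wrist"; returns the picture (420x560x3 uint8, blue, green, red); there is no depth.
- camera_info(name): a dict with "mtx" (3x3 intrinsics, pixels), "extrinsics" (4x4, takes a point from camera to world coordinates). Camera axes: x right, y down, z forward; pixel columns grow to the right and rows downward; lengths in m; the calibration is good to about 2 mm. A picture is of the moment at which its call begins: read the wrist's pose just before it. camera_info takes no time and is no camera call; for the wrist camera it gives the pose at the moment of the call.
- ticket.close_job(): hands the job in, once; it reports no verdict.
The state is a dict: "t": time; "q": joint angles; "qd": joint speeds; "joint_efforts": joint torques, N m; "tool_pos": TCP position; "ee_rot": TCP orientation; "force": force on the tool from outside, world axes, zero at the start; "ft_torque": the same for the moment, N m; "opening": finger opening in m.
Only numpy, scipy, OpenCV 4.12 (cv2) and the standard library are available. Lean on these libraries where they do the work, as an engineer would, in place of code of your own. Each camera call takes 0.05 s, during which the arm holds its last target.

## Working session

There is one attempt and no reset: what is moved stays moved. The work goes in short steps, Python scripts to look and compute and a tool call to move; the robot and the scene stay as the last step left them, time stands still between calls to the robot, and variables do not carry over. Pictures are saved under pics/ and viewed, and the job is handed in when it is done.

Besides the shell and the picture viewer there is one more tool, called after ">>>" as name([rows], argument=value, ...), one row to a line, values as JSON. move_arm: Moves the arm, as the interface text tells. Its arguments: {"type":"object","properties":{"motion":{"type":"array","items":{"type":"array"}},"grip":{"type":"number"},"squeeze":{"type":"number"}},"required":["motion"]}

```bash
mkdir -p pics; python3 - <<'E'
from workcell import telemetry, read_camera, camera_info, ticket, env
import cv2, numpy as np
s=telemetry.read_state(); print(s); print(env.pinch_z)
for n in ("side","top","wrist"):
    ci=camera_info(n); print(n,np.round(ci["mtx"],1).tolist(),np.round(ci["extrinsics"],4).tolist())
    cv2.imwrite(f"pics/{n}0.png",read_camera(n))
E
```

```text
{'t': 0.0, 'q': array([ 1.03439211e+00,  3.51207188e-01,  1.65242279e+00,  3.79962684e-06,
        1.13912744e+00, -8.45926280e-02]), 'qd': array([ 5.41419774e-04,  8.26591485e-04, -2.61692205e-05, -1.03521073e-03,
        6.40442296e-04,  6.37781927e-04]), 'joint_efforts': array([-3.76300130e-03, -4.97340989e+01, -2.85228717e+01,  6.97118696e-02,
        2.59184424e-02, -7.88205648e-05]), 'tool_pos': array([0.23992023, 0.49452218, 0.21811784]), 'ee_rot': array([ 0.35344721,  1.54196319, -0.35519994]), 'force': array([-0.21554537, -0.17372361, -0.57698957]), 'ft_torque': array([-2.23256370e-02,  7.71242052e-06,  4.81682950e-02]), 'opening': 0.0928373736377692}
0.0188
side [[419.4, 0.0, 275.0], [0.0, 419.4, 211.1], [0.0, 0.0, 1.0]] [[0.9479, -0.2327, 0.2176, 0.321], [-0.3183, -0.7199, 0.6168, -0.6687], [0.0131, -0.6539, -0.7565, 0.976], [0.0, 0.0, 0.0, 1.0]]
top [[480.2, 0.0, 276.9], [0.0, 480.2, 208.1], [0.0, 0.0, 1.0]] [[0.0262, -0.9925, 0.1195, 0.4595], [-0.9997, -0.0261, 0.0022, 0.0416], [0.001, -0.1195, -0.9928, 1.3854], [0.0, 0.0, 0.0, 1.0]]
wrist [[298.1, 0.0, 280.2], [0.0, 298.1, 206.9], [0.0, 0.0, 1.0]] [[0.4371, 0.8639, 0.2501, 0.1699], [0.8994, -0.4191, -0.1239, 0.53], [-0.0022, 0.2792, -0.9602, 0.3839], [0.0, 0.0, 0.0, 1.0]]
```

View pics/top0.png

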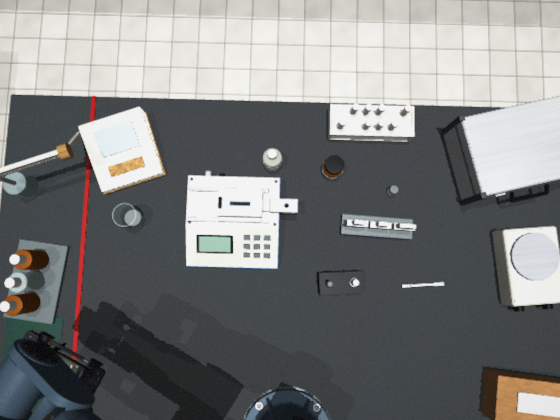

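View pics/side0.png

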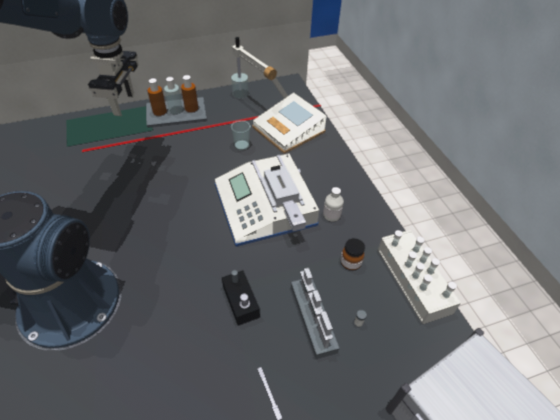

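View pics/wrist0.png

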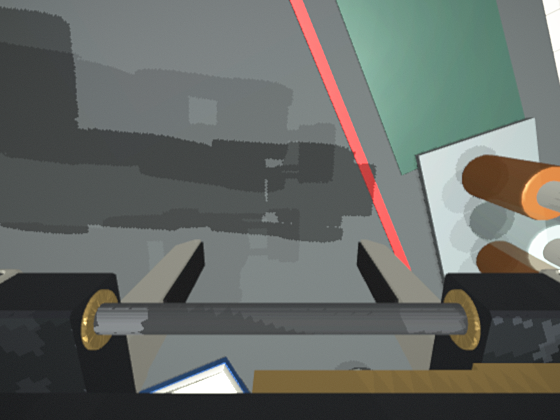

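```bash
cat > h.py <<'E'
import numpy as np, cv2
from workcell import telemetry, read_camera, camera_info, ticket, env
from scipy.spatial.transform import Rotation as R
def ray(n,u,v,z,ci=None):
    ci=ci or camera_info(n); K=ci["mtx"];T=np.array(ci["extrinsics"])
    d=T[:3,:3]@np.linalg.solve(K,[u,v,1]); o=T[:3,3]
    return o+d*(z-o[2])/d[2]
def proj(n,p,ci=None):
    ci=ci or camera_info(n); K=ci["mtx"];T=np.array(ci["extrinsics"])
    c=T[:3,:3].T@(np.array(p)-T[:3,3]); q=K@c; return q[:2]/q[2]
def plan(target, Rt=None):
    s=telemetry.read_state(); Rc=R.from_rotvec(s["ee_rot"])
    d=Rc.inv().apply(np.array(target)-s["tool_pos"])
    print("tcp",s["tool_pos"],"shift tool(mm)",np.round(d*1000,1),"shares",np.round(d/0.25,3))
    if Rt is not None:
        w=(Rc.inv()*Rt).as_rotvec(); print("turn",w, "shares",np.round(w/0.1,3))
E
python3 - <<'E'
import cv2
t=cv2.imread("pics/top0.png"); s=cv2.imread("pics/side0.png")
def crop(i,x0,y0,w,h,f,n): cv2.imwrite(n,cv2.resize(i[y0:y0+h,x0:x0+w],None,fx=f,fy=f,interpolation=cv2.INTER_CUBIC))
crop(t,180,165,130,110,6,"pics/c1.png")
crop(t,310,200,130,100,6,"pics/c2.png")
crop(s,210,150,130,100,6,"pics/c3.png")
crop(s,215,225,160,130,5,"pics/c4.png")
E
```

```text
(no output)
```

View pics/c1.png

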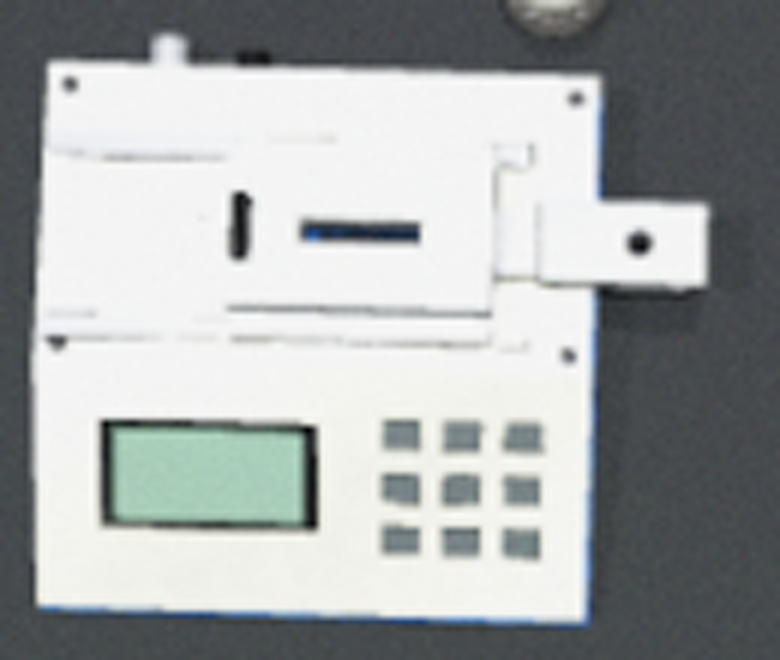

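View pics/c2.png

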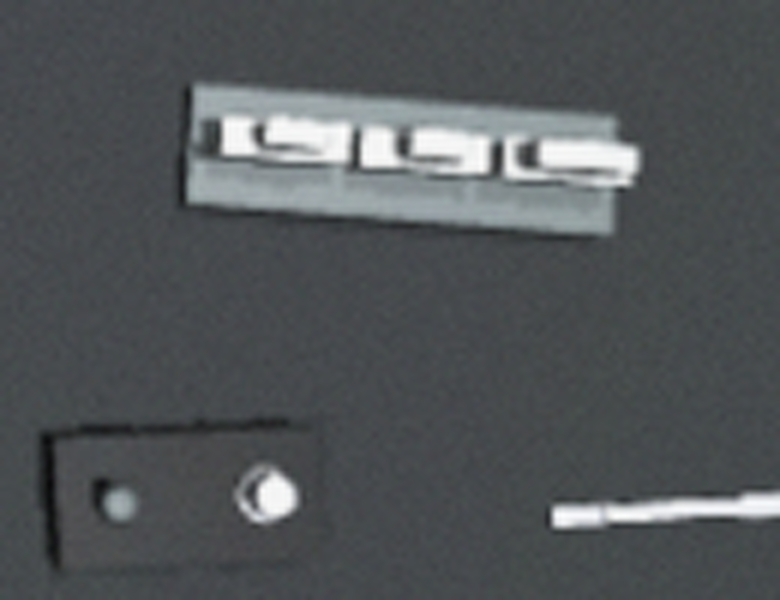

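View pics/c3.png

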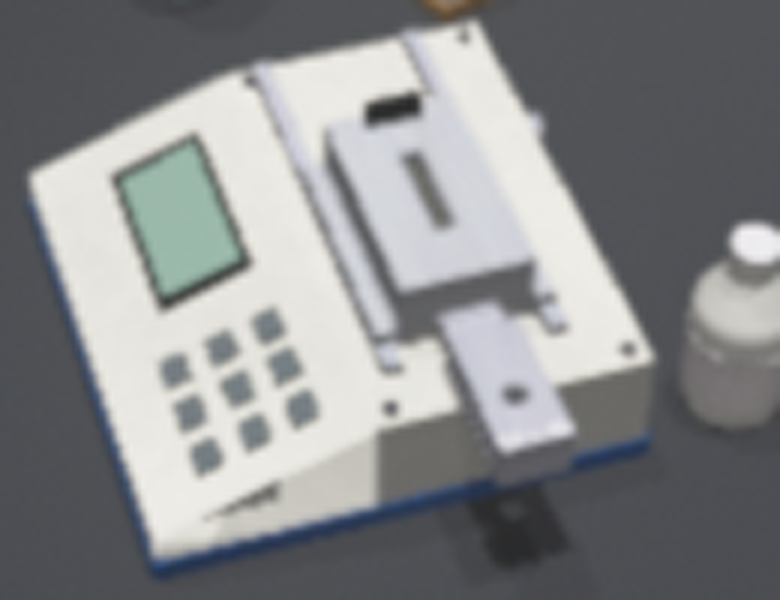

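View pics/c4.png

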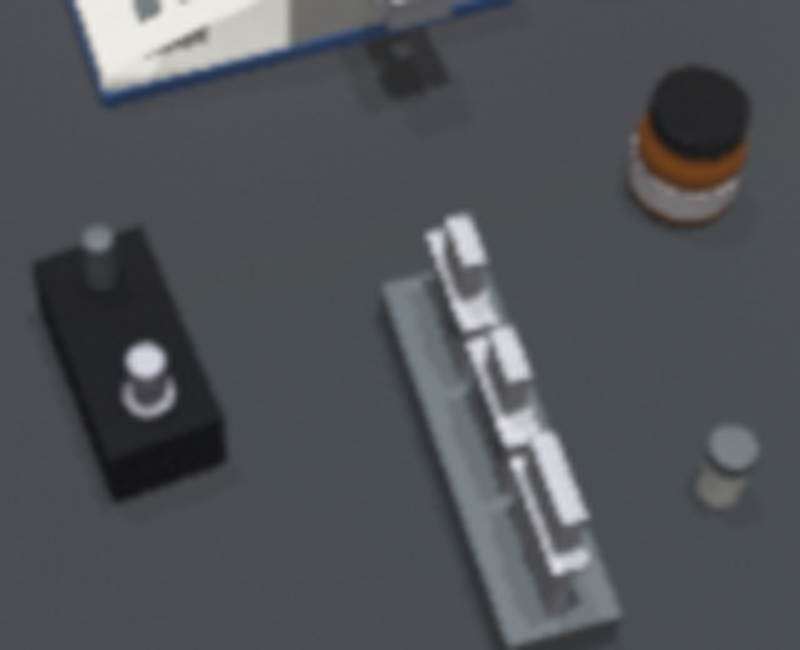

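```bash
cat > a.py <<'E'
from h import *
ct,cs=camera_info("top"),camera_info("side")
def c(x,y,f,x0,y0): return (x+.5)/f-.5+x0,(y+.5)/f-.5+y0
T=lambda n,x,y: c(x,y,6,180,165) if n==1 else c(x,y,6,310,200)
S=lambda n,x,y: c(x,y,6,210,150) if n==3 else c(x,y,5,215,225)
def show(nm,z,t,s):
    a=ray("top",*t,z,ct); b=ray("side",*s,z,cs) if s else None
    print(nm,np.round(a,4), None if b is None else np.round(b,4)); return a,b
show("slot",.11,T(1,360,231),S(3,429,190))
show("hole",.096,T(1,639,242),S(3,514,394))
show("pinhead",.048+.036,T(2,277,495),S(4,146,358))
show("collar",.052,T(2,265,493),S(4,149,393))
show("blanktop",.008+.109,T(2,588,158),S(4,561,472))
for p in [(190,85),(615,117),(612,236),(187,204)]: show("rack",.03,T(2,*p),None)
for p in [(45,432),(320,420),(325,555),(55,570)]: show("stand",.048,T(2,*p),None)
E
python3 a.py
```

```text
slot [0.624  0.1445 0.11  ] [0.6235 0.1409 0.11  ]
hole [0.6241 0.0197 0.096 ] [0.6224 0.0175 0.096 ]
pinhead [ 0.4221 -0.1722  0.084 ] [ 0.4211 -0.1732  0.084 ]
collar [ 0.422  -0.1719  0.052 ] [ 0.4209 -0.1744  0.052 ]
blanktop [ 0.5738 -0.3031  0.117 ] [ 0.5768 -0.3036  0.117 ]
rack [ 0.6114 -0.1386  0.03  ] None
rack [ 0.6014 -0.3396  0.03  ] None
rack [ 0.5452 -0.3378  0.03  ] None
rack [ 0.555  -0.1378  0.03  ] None
stand [ 0.447  -0.0711  0.048 ] None
stand [ 0.4558 -0.1977  0.048 ] None
stand [ 0.3945 -0.2002  0.048 ] None
stand [ 0.3845 -0.0767  0.048 ] None
```

```bash
cat > b.py <<'E'
from h import *
s=telemetry.read_state()
print(R.from_rotvec(s["ee_rot"]).as_matrix().round(3), s["q"])
# target: tool x down, tool y along +x or -x of yaw
def down(yaw):  # tool y direction at world angle yaw
    y=np.array([np.cos(yaw),np.sin(yaw),0]);x=np.array([0,0,-1.]);return R.from_matrix(np.c_[x,y,np.cross(x,y)])
for yaw in (0,np.pi): plan([0.4216,-0.1727,0.2],down(yaw))
E
python3 b.py
```

```text
[[-0.     0.437  0.9  ]
 [-0.001  0.9   -0.437]
 [-1.    -0.001 -0.   ]] [ 1.03439119e+00  3.51131069e-01  1.65223758e+00  2.06792586e-05
  1.13905784e+00 -8.46183358e-02]
tcp [0.23997562 0.49462268 0.21822991] shift tool(mm) [  18.6 -521.1  454.7] shares [ 0.074 -2.084  1.819]
turn [1.11900080e+00 3.84303888e-04 7.90778284e-04] shares [1.119e+01 4.000e-03 8.000e-03]
tcp [0.23997562 0.49462268 0.21822991] shift tool(mm) [  18.6 -521.1  454.7] shares [ 0.074 -2.084  1.819]
turn [-2.02259165e+00 -8.95123458e-04  4.35013748e-04] shares [-2.0226e+01 -9.0000e-03  4.0000e-03]
```

```bash
cat >> h.py <<'E'
def down(yaw):
    y=np.array([np.cos(yaw),np.sin(yaw),0]);x=np.array([0,0,-1.]);return R.from_matrix(np.c_[x,y,np.cross(x,y)])
def rows(target,yaw,n=None,dec=3,vmax=0.16):
    s=telemetry.read_state(); p=s["tool_pos"].copy(); Rc=R.from_rotvec(s["ee_rot"]); Rt=down(yaw)
    t=np.array(target,float)
    w=(Rc.inv()*Rt).as_rotvec(); L=np.linalg.norm(t-p)
    n=n or int(max(np.ceil(L/0.25/vmax),np.ceil(np.abs(w).max()/0.1),1))
    print("t",s["t"],"from",p.round(4),"dist mm",round(L*1000,1),"rows",n)
    out=[]
    for i in range(n):
        goal=p+(t-p)/(n-i)
        d=np.round(Rc.inv().apply(goal-p)/0.25,dec); wr=np.round((Rc.inv()*Rt).as_rotvec()/(n-i)/0.1,2)
        p=p+Rc.apply(d*0.25); Rc=Rc*R.from_rotvec(wr*0.1)
        out.append([d.tolist(),wr.tolist()])
    for i in range(0,n,5): print(str(out[i:i+5]).replace(" ",""))
    print("err mm",((t-p)*1000).round(2),"rot",(Rc.inv()*Rt).magnitude().round(4))
E
python3 -c "
from h import *
rows([0.4216,-0.1727,0.2],0.0)"
```

```text
t 0.15 from [0.24   0.4946 0.2182] dist mm 691.8 rows 18
[[[0.004,-0.116,0.101],[0.62,0.0,0.0]],[[0.004,-0.109,0.108],[0.62,0.0,0.0]],[[0.004,-0.102,0.115],[0.62,0.0,0.0]],[[0.004,-0.095,0.121],[0.62,0.0,0.0]],[[0.004,-0.087,0.126],[0.62,0.0,0.0]]]
[[[0.004,-0.08,0.132],[0.62,0.0,0.0]],[[0.004,-0.071,0.136],[0.62,0.0,0.0]],[[0.004,-0.063,0.14],[0.62,0.0,0.0]],[[0.004,-0.054,0.144],[0.62,0.0,0.0]],[[0.004,-0.045,0.147],[0.62,0.0,0.0]]]
[[[0.004,-0.035,0.15],[0.62,0.0,0.0]],[[0.004,-0.026,0.151],[0.62,0.0,0.0]],[[0.004,-0.017,0.153],[0.63,0.0,0.0]],[[0.004,-0.007,0.154],[0.62,0.0,0.0]],[[0.005,0.002,0.154],[0.63,0.0,0.0]]]
[[[0.004,0.012,0.153],[0.62,0.0,0.0]],[[0.005,0.022,0.152],[0.63,0.0,0.0]],[[0.004,0.031,0.15],[0.62,0.01,0.0]]]Traceback (most recent call last):
  File "<string>", line 3, in <module>
    rows([0.4216,-0.1727,0.2],0.0)
    ~~~~^^^^^^^^^^^^^^^^^^^^^^^^^^
  File "h.py", line 32, in rows
    print("err mm",((t-p)*1000).round(2),"rot",(Rc.inv()*Rt).magnitude().round(4))
                                               ^^^^^^^^^^^^^^^^^^^^^^^^^^^^^^^
AttributeError: 'float' object has no attribute 'round'
```

>>> move_arm([
  [[0,-0.116,0.1],[0.8,0,0]],
  [[0,-0.108,0.11],[0.8,0,0]],
  [[0,-0.1,0.12],[0.8,0,0]],
  [[0,-0.09,0.125],[0.8,0,0]],
  [[0,-0.08,0.13],[0.8,0,0]],
])

```text
t: 0.57
tool_pos: [0.2891, 0.3069, 0.2184]
ee_rot: [0.668, 1.466, -0.668]
force: [0.5, 0.5, 0.5]
opening: 0.0924
```

>>> move_arm([
  [[0,-0.06,0.14],[0.8,0,0]],
  [[0,-0.05,0.145],[0.8,0,0]],
  [[0,-0.04,0.15],[0.8,0,0]],
  [[0,-0.03,0.15],[0.8,0,0]],
  [[0,-0.02,0.15],[0.8,0,0]],
])

```text
t: 0.98
tool_pos: [0.3446, 0.1238, 0.2187]
ee_rot: [0.974, 1.342, -0.974]
force: [0.6, 0.7, 0.4]
opening: 0.0928
```

```bash
sed -i 's/.magnitude().round(4)/.magnitude()/' h.py; python3 -c "
from h import *
s=telemetry.read_state(); print(s['q'],s['force'])
rows([0.4216,-0.210,0.15],0.0)"
```

```text
[ 2.17540650e-01  2.35868087e-03  2.07973888e+00 -2.90139184e-05
  1.05910831e+00 -9.77591388e-02] [0.60768566 0.74412106 0.36057484]
t 0.9833 from [0.3446 0.1238 0.2187] dist mm 349.4 rows 9
[[[0.031,-0.013,0.152],[0.35,0.0,-0.0]],[[0.03,-0.008,0.152],[0.35,-0.0,-0.0]],[[0.031,-0.003,0.152],[0.35,-0.0,-0.0]],[[0.03,0.002,0.152],[0.35,-0.0,-0.0]],[[0.031,0.008,0.152],[0.35,-0.0,-0.0]]]
[[[0.03,0.013,0.152],[0.35,-0.0,-0.0]],[[0.031,0.018,0.151],[0.35,-0.0,-0.0]],[[0.03,0.024,0.15],[0.35,-0.0,-0.0]],[[0.031,0.029,0.15],[0.35,-0.0,-0.0]]]
err mm [0.05 0.04 0.01] rot 0.0004988318146543414
```

>>> move_arm([
  [[0.03,-0.013,0.152],[0.35,0,0]],
  [[0.03,-0.008,0.152],[0.35,0,0]],
  [[0.03,-0.003,0.152],[0.35,0,0]],
  [[0.03,0.002,0.152],[0.35,0,0]],
  [[0.03,0.008,0.152],[0.35,0,0]],
])

```text
t: 1.4
tool_pos: [0.3879, -0.0617, 0.1809]
ee_rot: [1.104, 1.273, -1.104]
force: [2.1, 1.0, 0.4]
opening: 0.093
```

>>> move_arm([
  [[0.03,0.013,0.152],[0.35,0,0]],
  [[0.03,0.018,0.15],[0.35,0,0]],
  [[0.03,0.024,0.15],[0.35,0,0]],
  [[0.03,0.03,0.15],[0.35,0,0]],
  [[0,0,0],[0,0,0]],
])

```text
t: 1.82
tool_pos: [0.4237, -0.2126, 0.1499]
ee_rot: [1.21, 1.208, -1.211]
force: [0.0, 2.0, -0.9]
opening: 0.0931
```

```bash
python3 -c "
from h import *
s=telemetry.read_state(); print(s['tool_pos'],s['q'])
ci=camera_info('wrist')
for z in (.084,.052): print(proj('wrist',[.4216,-.1727,z],ci))
cv2.imwrite('pics/w1.png',read_camera('wrist'))
np.save('w1.npy',np.array(ci['extrinsics']))
"
```

```text
[ 0.42368103 -0.21258814  0.14994744] [-5.62912448e-01  3.05274298e-01  1.91125092e+00 -8.51623803e-04
  9.24580837e-01 -5.60985958e-01]
[277.98481697 171.87214286]
[278.25360593 165.7909004 ]
```

View pics/w1.png

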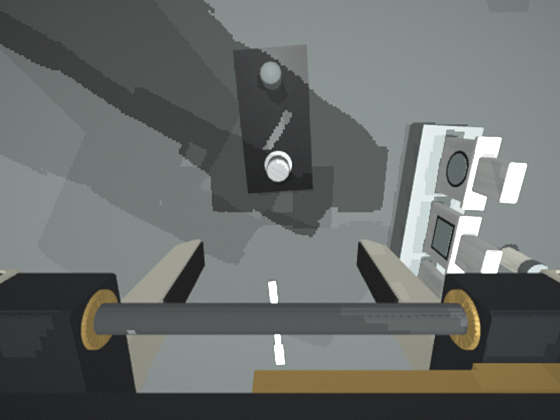

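```bash
python3 -c "
from h import *
i=cv2.imread('pics/w1.png'); cv2.imwrite('pics/w1c.png',cv2.resize(i[120:220,220:340],None,fx=6,fy=6,interpolation=cv2.INTER_CUBIC))
"
```

```text
(no output)
```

View pics/w1c.png

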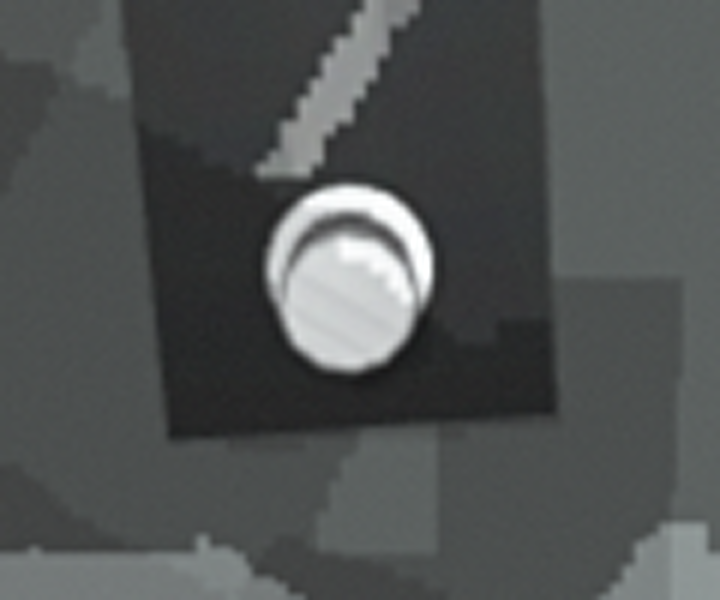

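```bash
python3 -c "
from h import *
rows([0.4216,-0.172,0.15],0.0);rows([0.4216,-0.172,0.056],0.0,n=5)"
```

```text
t 1.8667 from [ 0.4229 -0.21    0.1502] dist mm 38.1 rows 1
[[[0.001,-0.005,-0.152],[0.0,-0.0,0.01]]]
err mm [-0.05  0.04  0.03] rot 0.00048665574436870796
t 1.8667 from [ 0.4229 -0.21    0.1502] dist mm 101.6 rows 5
[[[0.075,-0.001,-0.03],[0.0,-0.0,0.0]],[[0.075,-0.001,-0.03],[0.0,-0.0,0.0]],[[0.076,-0.001,-0.031],[0.0,-0.0,0.0]],[[0.075,-0.001,-0.03],[0.0,-0.0,0.0]],[[0.076,-0.001,-0.031],[0.0,-0.0,0.01]]]
err mm [ 0.04 -0.    0.03] rot 0.00048665574436870796
```

>>> move_arm([
  [[0,-0.002,-0.076],[0,0,0]],
  [[0,-0.002,-0.076],[0,0,0]],
  [[0.08,0,0],[0,0,0]],
  [[0.08,0,0],[0,0,0]],
  [[0.08,0,0],[0,0,0]],
])

```text
t: 2.28
tool_pos: [0.4217, -0.1686, 0.0909]
ee_rot: [1.205, 1.211, -1.205]
force: [-0.3, -0.2, -0.1]
opening: 0.0932
```

```bash
python3 -c "
from h import *
rows([0.4216,-0.172,0.056],0.0,n=3)"
```

```text
t 2.2833 from [ 0.4217 -0.1686  0.0909] dist mm 35.0 rows 3
[[[0.046,-0.0,0.005],[0.02,0.0,-0.0]],[[0.047,-0.0,0.004],[0.02,0.0,-0.0]],[[0.046,-0.001,0.005],[0.02,0.0,-0.01]]]
err mm [ 0.07  0.11 -0.12] rot 0.0005046747821718633
```

>>> move_arm([
  [[0.05,0,0],[0,0,0]],
  [[0.05,0,0],[0,0,0]],
  [[0,0,0],[0,0,0]],
  [[0,0,0],[0,0,0]],
])

```text
t: 2.62
tool_pos: [0.4215, -0.169, 0.0662]
ee_rot: [1.206, 1.213, -1.206]
force: [0.1, -0.2, 0.1]
opening: 0.0931
```

```bash
python3 -c "
from h import *
rows([0.4216,-0.172,0.056],0.0,n=1)"
```

```text
t 2.6167 from [ 0.4215 -0.169   0.0662] dist mm 10.6 rows 1
[[[0.041,0.001,0.012],[0.05,-0.01,0.01]]]
err mm [-0.12 -0.03  0.05] rot 0.0004250243555324826
```

>>> move_arm([
  [[0.04,0,0.012],[0.05,0,0]],
  [[0,0,0],[0,0,0]],
  [[0,0,0],[0,0,0]],
])

```text
t: 2.87
tool_pos: [0.4218, -0.1728, 0.0562]
ee_rot: [1.21, 1.209, -1.21]
force: [0.7, -0.9, 0.7]
opening: 0.0931
```

>>> move_arm([
  [[0,0,0],[0,0,0]],
  [[0,0,0],[0,0,0]],
  [[0,0,0],[0,0,0]],
  [[0,0,0],[0,0,0]],
  [[0,0,0],[0,0,0]],
], grip=0, squeeze=40)

```text
t: 3.28
tool_pos: [0.4219, -0.1728, 0.0563]
ee_rot: [1.21, 1.208, -1.21]
force: [-0.1, 0.4, 0.2]
opening: 0.0644
```

>>> move_arm([
  [[0,0,0],[0,0,0]],
  [[0,0,0],[0,0,0]],
  [[0,0,0],[0,0,0]],
  [[0,0,0],[0,0,0]],
  [[0,0,0],[0,0,0]],
])

```text
t: 3.7
tool_pos: [0.4218, -0.1727, 0.0561]
ee_rot: [1.21, 1.209, -1.21]
force: [-0.5, -0.2, -0.2]
opening: 0.0309
```

>>> move_arm([
  [[0,0,0],[0,0,0]],
  [[0,0,0],[0,0,0]],
  [[0,0,0],[0,0,0]],
  [[0,0,0],[0,0,0]],
])

```text
t: 4.03
tool_pos: [0.4218, -0.1727, 0.0561]
ee_rot: [1.21, 1.209, -1.21]
force: [-0.7, 0.6, -0.3]
opening: 0.0172
```

>>> move_arm([
  [[-0.05,0,0],[0,0,0]],
  [[-0.1,0,0],[0,0,0]],
  [[-0.15,0,0],[0,0,0]],
  [[-0.1,0,0],[0,0,0]],
  [[0,0,0],[0,0,0]],
])

```text
t: 4.45
tool_pos: [0.4238, -0.1737, 0.1604]
ee_rot: [1.21, 1.202, -1.207]
force: [0.9, -1.3, -0.5]
opening: 0.0173
```

```bash
python3 -c "
from h import *
rows([0.6235,-0.06,0.17],0.0)"
```

```text
t 4.45 from [ 0.4238 -0.1737  0.1604] dist mm 230.1 rows 6
[[[-0.006,0.133,-0.076],[-0.0,0.01,-0.01]],[[-0.006,0.133,-0.076],[-0.0,0.0,-0.01]],[[-0.006,0.133,-0.076],[-0.0,0.01,-0.01]],[[-0.006,0.133,-0.076],[-0.0,0.0,-0.01]],[[-0.006,0.133,-0.076],[-0.0,0.01,-0.01]]]
[[[-0.006,0.134,-0.076],[-0.01,0.0,-0.01]]]
err mm [-0.07 -0.11  0.04] rot 0.00046743208757905153
```

>>> move_arm([
  [[-0.006,0.133,-0.076],[0,0,0]],
  [[-0.006,0.133,-0.076],[0,0,0]],
  [[-0.006,0.133,-0.076],[0,0,0]],
  [[-0.006,0.133,-0.076],[0,0,0]],
  [[-0.006,0.133,-0.076],[0,0,0]],
])

```text
t: 4.87
tool_pos: [0.5892, -0.0766, 0.1626]
ee_rot: [1.21, 1.21, -1.211]
force: [-0.2, -1.1, -1.6]
opening: 0.0173
```

>>> move_arm([
  [[-0.006,0.133,-0.076],[0,0,0]],
  [[0,0,0],[0,0,0]],
  [[0,0,0],[0,0,0]],
])

```text
t: 5.12
tool_pos: [0.6218, -0.0579, 0.1634]
ee_rot: [1.208, 1.211, -1.21]
force: [-0.3, -0.1, -2.1]
opening: 0.0173
```

```bash
python3 -c "
from h import *
s=telemetry.read_state(); print(s['t'],s['tool_pos'],s['q'],s['force'])
ci=camera_info('wrist')
print(proj('wrist',[.6237,.0190,.096],ci),proj('wrist',[.6237,.1435,.11],ci))
cv2.imwrite('pics/w2.png',read_camera('wrist'))
np.save('w2.npy',np.array(ci['extrinsics']))
"
```

```text
5.1167 [ 0.6217888  -0.05786395  0.16342969] [-1.67290022e-01  5.42572969e-01  1.49948413e+00 -8.72270811e-05
  1.10122810e+00 -1.68208138e-01] [-0.2643525  -0.07803404 -2.1354933 ]
[283.5390387  122.86464419] [284.48507345 -95.88509302]
```

View pics/w2.png

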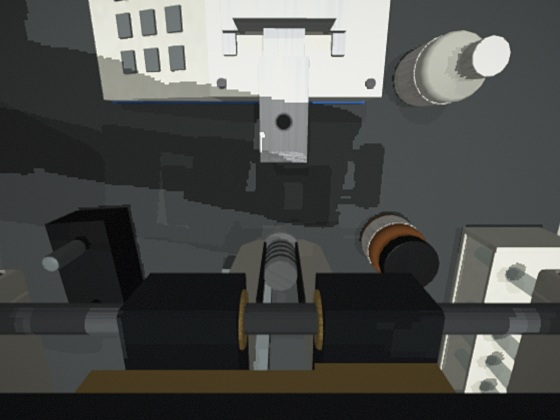

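```bash
python3 -c "
from h import *
i=cv2.imread('pics/w2.png'); a=cv2.resize(i[220:310,225:345],None,fx=6,fy=6,interpolation=cv2.INTER_CUBIC); b=cv2.resize(i[80:180,240:340],None,fx=6,fy=6,interpolation=cv2.INTER_CUBIC)
cv2.imwrite('pics/w2a.png',a);cv2.imwrite('pics/w2b.png',b)
E=np.load('w2.npy'); ci=dict(mtx=camera_info('wrist')['mtx'],extrinsics=E)
t=np.array([0.6218,-0.0579,0.1634])
for dz in (-.046,-.008,-.004,.028): print(dz,proj('wrist',t+[0,0,dz],ci))
"
```

```text
-0.046 [280.91350562 228.81510823]
-0.008 [280.9263673 249.8408665]
-0.004 [280.92801616 252.53635   ]
0.028 [280.94416097 278.92925748]
```

View pics/w2a.png

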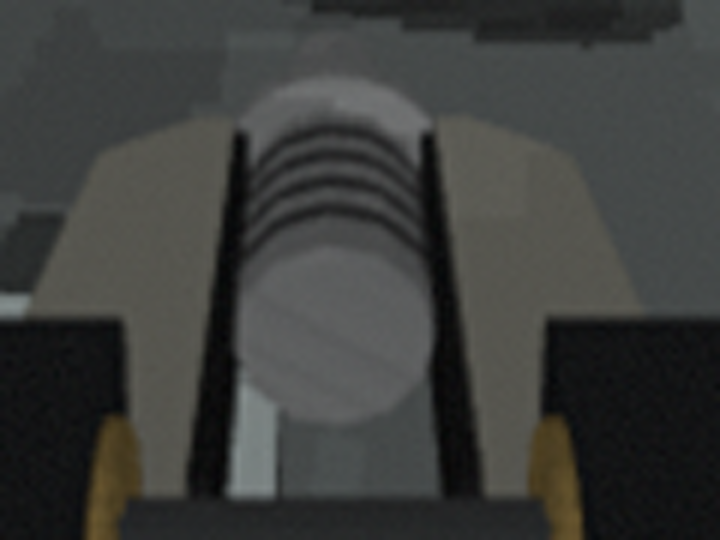

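View pics/w2b.png

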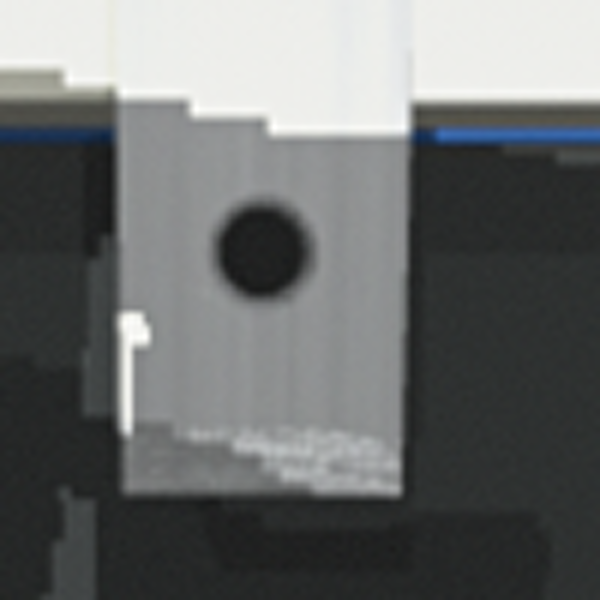

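```bash
python3 -c "
from h import *
E=np.load('w2.npy'); ci=dict(mtx=camera_info('wrist')['mtx'],extrinsics=E)
print(ray('wrist',283.4,121.4,.096,ci))
t=np.array([0.6218,-0.0579,0.1634])
h=ray('wrist',280.6,275.4,t[2]+.028,ci); print((h-t)*1000)
E=np.load('w1.npy'); ci=dict(mtx=camera_info('wrist')['mtx'],extrinsics=E)
print(ray('wrist',277.9,170.75,.084,ci))
# meter yaw from c1: fork edges & meter edges
ct=camera_info('top')
c=lambda x,y:((x+.5)/6-.5+180,(y+.5)/6-.5+165)
for (a,b,z) in [((48,62),(600,75),.07),((228,307),(492,315),.11),((300,220),(420,222),.11),((300,242),(420,243),.11),((101,423),(315,428),.07)]:
  p=ray('top',*c(*a),z,ct);q=ray('top',*c(*b),z,ct);d=p-q;print(np.arctan2(-d[0],d[1]))
s=telemetry.read_state();print(s['tool_pos'])
"
```

```text
[0.62359177 0.02005963 0.096     ]
[-0.1796916   2.03936864 28.        ]
[ 0.42153734 -0.1718164   0.084     ]
0.002450497966327468
-0.004170211745251629
0.009490780904830215
0.017895987866297085
0.0028712250437212426
[ 0.62078826 -0.05863835  0.16361135]
```

```bash
python3 -c "
from h import *
rows([0.6236,0.018,0.155],0.0,n=3)"
```

```text
t 5.1667 from [ 0.6208 -0.0586  0.1636] dist mm 77.2 rows 3
[[[0.011,0.004,-0.102],[-0.0,-0.0,0.01]],[[0.012,0.004,-0.102],[-0.0,-0.0,0.01]],[[0.011,0.003,-0.103],[-0.0,-0.0,0.0]]]
err mm [ 0.07 -0.11 -0.12] rot 0.0003473680751969089
```

>>> move_arm([
  [[0.011,0.004,-0.102],[0,0,0]],
  [[0.011,0.004,-0.102],[0,0,0]],
  [[0.011,0.003,-0.102],[0,0,0]],
  [[0,0,0],[0,0,0]],
  [[0,0,0],[0,0,0]],
])

```text
t: 5.58
tool_pos: [0.6232, 0.0176, 0.1565]
ee_rot: [1.209, 1.21, -1.21]
force: [-0.6, -0.9, -0.9]
opening: 0.0173
```

```bash
python3 -c "
from h import *
rows([0.6236,0.018,0.148],0.0,n=1)
for n in ('side','top','wrist'): cv2.imwrite('pics/%s3.png'%n,read_camera(n))
i=cv2.imread('pics/side3.png'); u,v=proj('side',[.6236,.018,.1]).astype(int)
cv2.imwrite('pics/s3c.png',cv2.resize(i[v-70:v+50,u-70:u+70],None,fx=5,fy=5,interpolation=cv2.INTER_CUBIC))
"
```

```text
t 5.5833 from [0.6232 0.0176 0.1565] dist mm 8.5 rows 1
[[[0.034,0.002,-0.002],[-0.0,0.0,0.01]]]
err mm [-0.12 -0.06  0.05] rot 0.0003146182178848187
```

View pics/s3c.png

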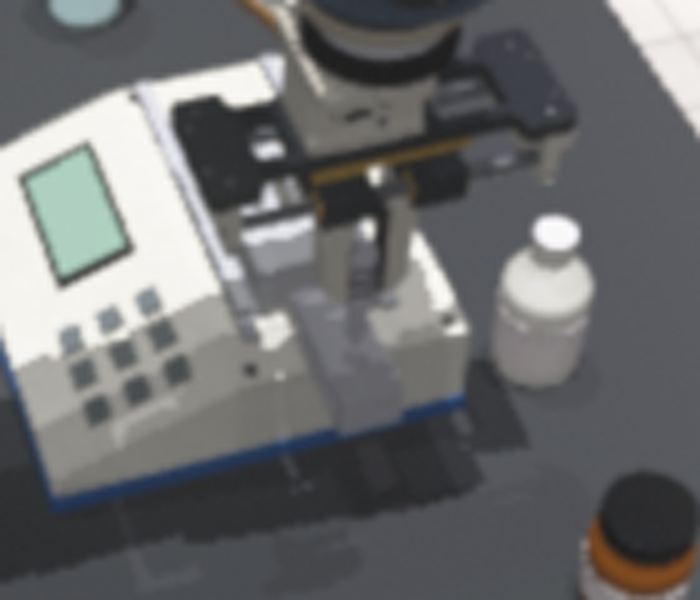

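View pics/wrist3.png

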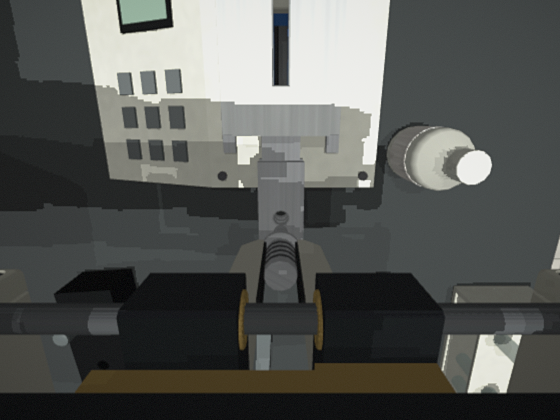

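>>> move_arm([
  [[0.03,0.002,-0.002],[0,0,0]],
  [[0.03,0,0],[0,0,0]],
  [[0.02,0,0],[0,0,0]],
  [[0,0,0],[0,0,0]],
])

```text
t: 6.07
tool_pos: [0.6239, 0.0177, 0.1351]
ee_rot: [1.209, 1.211, -1.212]
force: [0.7, -0.6, -1.8]
opening: 0.0175
```

>>> move_arm([
  [[0.02,0,0],[0,0,0]],
  [[0.02,0,0],[0,0,0]],
  [[0,0,0],[0,0,0]],
])

```text
t: 6.32
tool_pos: [0.6243, 0.018, 0.1257]
ee_rot: [1.209, 1.21, -1.211]
force: [-0.5, 0.7, -1.2]
opening: 0.0176
```

>>> move_arm([
  [[0.025,0,0],[0,0,0]],
  [[0.025,0,0],[0,0,0]],
  [[0.02,0,0],[0,0,0]],
  [[0,0,0],[0,0,0]],
])

```text
t: 6.65
tool_pos: [0.6242, 0.0181, 0.108]
ee_rot: [1.209, 1.21, -1.211]
force: [-0.2, -0.1, -0.8]
opening: 0.0173
```

>>> move_arm([
  [[0.012,0,0],[0,0,0]],
  [[0.006,0,0],[0,0,0]],
  [[0,0,0],[0,0,0]],
])

```text
t: 6.9
tool_pos: [0.6247, 0.018, 0.1046]
ee_rot: [1.21, 1.209, -1.21]
force: [0.6, 0.1, 0.0]
opening: 0.0174
```

>>> move_arm([
  [[0.006,0,0],[0,0,0]],
  [[0,0,0],[0,0,0]],
])

```text
t: 7.07
tool_pos: [0.6249, 0.0181, 0.1041]
ee_rot: [1.21, 1.208, -1.21]
force: [-3.0, 0.7, 5.0]
opening: 0.0176
```

>>> move_arm([
  [[0.006,0,0],[0,0,0]],
  [[0,0,0],[0,0,0]],
])

```text
t: 7.23
tool_pos: [0.625, 0.0181, 0.1041]
ee_rot: [1.21, 1.208, -1.209]
force: [-9.3, -0.2, 18.9]
opening: 0.0174
```

>>> move_arm([
  [[-0.004,-0.004,0],[0,0,0]],
  [[0,0,0],[0,0,0]],
  [[0,0,0],[0,0,0]],
])

```text
t: 7.48
tool_pos: [0.6242, 0.018, 0.1041]
ee_rot: [1.211, 1.208, -1.209]
force: [-3.4, 0.9, 9.2]
opening: 0.0176
```

>>> move_arm([
  [[0,0,0],[0,0,0]],
  [[0,0,0],[0,0,0]],
  [[0,0,0],[0,0,0]],
  [[0,0,0],[0,0,0]],
  [[0,0,0],[0,0,0]],
], grip=45)

```text
t: 7.9
tool_pos: [0.6237, 0.018, 0.1027]
ee_rot: [1.21, 1.209, -1.21]
force: [1.3, 0.2, -0.4]
opening: 0.041
```

```bash
python3 -c "
from h import *
s=telemetry.read_state(); print(s['t'],s['tool_pos'],s['force'],s['opening'],R.from_rotvec(s['ee_rot']).as_matrix()[:,0])
cv2.imwrite('pics/w4.png',read_camera('wrist'))
"
```

```text
7.9 [0.62370819 0.01802077 0.10269347] [ 1.34839294  0.2288746  -0.36061151] 0.041006607569438365 [-2.49402665e-04 -8.58982536e-06 -9.99999969e-01]
```

View pics/w4.png

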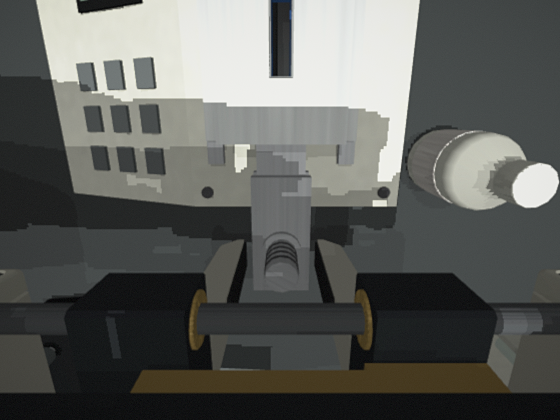

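>>> move_arm([
  [[-0.08,0,0],[0,0,0]],
  [[-0.1,0,0],[0,0,0]],
  [[-0.1,0,0],[0,0,0]],
  [[0,0,0],[0,0,0]],
])

```text
t: 8.28
tool_pos: [0.6259, 0.018, 0.1777]
ee_rot: [1.213, 1.203, -1.205]
force: [-0.5, 0.1, 0.8]
opening: 0.0421
```

```bash
python3 -c "
from h import *
ci=camera_info('wrist'); np.save('w5.npy',np.array(ci['extrinsics']))
cv2.imwrite('pics/w5.png',read_camera('wrist'))
rows([0.575,-0.355,0.19],-0.05)
"
```

```text
t 8.3333 from [0.625  0.018  0.1753] dist mm 376.7 rows 10
[[[-0.006,-0.02,0.149],[0.05,0.0,-0.0]],[[-0.006,-0.019,0.149],[0.05,0.0,-0.0]],[[-0.006,-0.018,0.149],[0.05,0.0,-0.01]],[[-0.006,-0.018,0.15],[0.05,0.0,-0.0]],[[-0.006,-0.017,0.15],[0.05,0.0,-0.01]]]
[[[-0.006,-0.016,0.15],[0.05,0.0,-0.0]],[[-0.006,-0.015,0.15],[0.05,0.0,-0.01]],[[-0.006,-0.015,0.15],[0.05,0.0,-0.0]],[[-0.006,-0.014,0.15],[0.05,0.0,-0.01]],[[-0.005,-0.013,0.149],[0.04,0.0,-0.0]]]
err mm [ 0.08 -0.07  0.03] rot 0.0004847162043039057
```

View pics/w5.png

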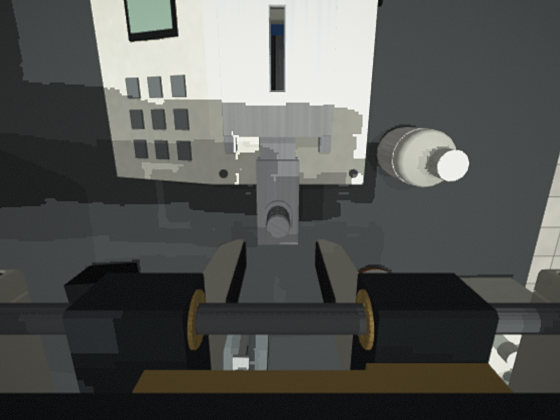

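```bash
python3 -c "
from h import *
i=cv2.imread('pics/w5.png'); cv2.imwrite('pics/w5c.png',cv2.resize(i[0:110,240:320],None,fx=5,fy=5,interpolation=cv2.INTER_CUBIC))
"
```

```text
(no output)
```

View pics/w5c.png

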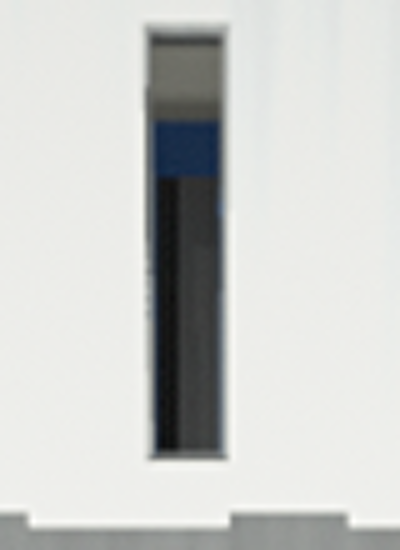

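>>> move_arm([
  [[-0.006,-0.02,0.149],[0.05,0,0]],
  [[-0.006,-0.02,0.149],[0.05,0,0]],
  [[-0.006,-0.018,0.149],[0.05,0,0]],
  [[-0.006,-0.018,0.15],[0.05,0,0]],
  [[-0.006,-0.017,0.15],[0.05,0,0]],
])

```text
t: 8.75
tool_pos: [0.5975, -0.1699, 0.1793]
ee_rot: [1.228, 1.198, -1.229]
force: [0.2, 0.0, -0.3]
opening: 0.0421
```

>>> move_arm([
  [[-0.006,-0.016,0.15],[0.05,0,0]],
  [[-0.006,-0.015,0.15],[0.05,0,0]],
  [[-0.006,-0.015,0.15],[0.05,0,0]],
  [[-0.006,-0.014,0.15],[0.05,0,0]],
  [[-0.006,-0.013,0.15],[0.05,0,0]],
])

```text
t: 9.17
tool_pos: [0.5725, -0.3567, 0.1866]
ee_rot: [1.247, 1.186, -1.247]
force: [1.0, 0.1, -0.4]
opening: 0.0419
```

>>> move_arm([
  [[0,0,0],[0,0,0]],
  [[0,0,0],[0,0,0]],
])

```text
t: 9.33
tool_pos: [0.5725, -0.3566, 0.1863]
ee_rot: [1.249, 1.185, -1.249]
force: [1.1, 0.8, -0.4]
opening: 0.0419
```

```bash
python3 -c "
from h import *
ci=camera_info('wrist'); np.save('w6.npy',np.array(ci['extrinsics']))
s=telemetry.read_state(); print(s['t'],s['tool_pos'],s['opening'])
cv2.imwrite('pics/w6.png',read_camera('wrist'))
print(proj('wrist',[.575,-.303,.117],ci))
"
```

```text
9.3333 [ 0.57246409 -0.35656424  0.18629953] 0.04193315143900521
[280.48666131 153.79241973]
```

View pics/w6.png

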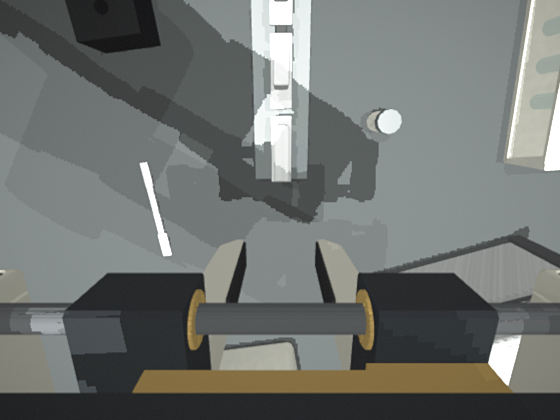

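```bash
python3 -c "
from h import *
i=cv2.imread('pics/w6.png'); cv2.imwrite('pics/w6c.png',cv2.resize(i[90:200,230:330],None,fx=5,fy=5,interpolation=cv2.INTER_CUBIC))
c=lambda x,y:((x+.5)/5-.5+240,(y+.5)/5-.5)
ci=dict(mtx=camera_info('wrist')['mtx'],extrinsics=np.load('w5.npy'))
P=[ray('wrist',*c(*p),.11,ci) for p in [(148,28),(227,28),(227,458),(149,458)]]
print(np.round(P,4),np.mean(P,0)); d=(P[0]+P[1]-P[2]-P[3]);print('yaw',np.arctan2(-d[0],d[1]))
"
```

```text
[[0.6186 0.1719 0.11  ]
 [0.6294 0.1719 0.11  ]
 [0.6296 0.1171 0.11  ]
 [0.6181 0.1172 0.11  ]] [0.62394186 0.14454579 0.11      ]
yaw -0.0031086709241859994
```

View pics/w6c.png

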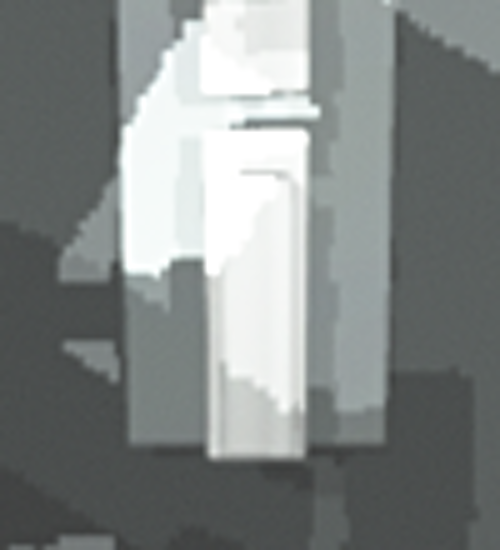

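```bash
python3 -c "
from h import *
ci=dict(mtx=camera_info('wrist')['mtx'],extrinsics=np.load('w6.npy'))
o=np.array([.575,-.303,.008]); yv=np.array([.05,1,0]); xv=np.array([1,-.05,0])
for n,a,b,z in [('sh far L',-9,29,75),('sh far R',9,29,75),('sh near L',-9,-29,75),('sh near R',9,-29,75),('grip far R',6,22,109),('grip near R',6,-22,109),('grip near L',-6,-22,109)]:
  p=o+xv*a/1000+yv*b/1000+[0,0,z/1000]; q=proj('wrist',p,ci); print(n,((q-[230,90]+.5)*5-.5).round(0))
rows([0.5755,-0.303,0.13],-0.05)
"
```

```text
sh far L [202. 130.]
sh far R [306. 129.]
sh near L [206. 461.]
sh near R [304. 461.]
grip far R [293. 174.]
grip near R [292. 460.]
grip near L [218. 460.]
t 9.3833 from [ 0.5729 -0.3551  0.1865] dist mm 76.9 rows 2
[[[0.113,-0.0,-0.104],[-0.01,-0.01,0.01]],[[0.113,-0.0,-0.105],[-0.01,-0.0,0.01]]]
err mm [-0.03 -0.1  -0.03] rot 0.0005046970530691911
```

>>> move_arm([
  [[0.05,0,-0.104],[0,0,0]],
  [[0.06,0,-0.104],[0,0,0]],
  [[0.06,0,0],[0,0,0]],
  [[0,0,0],[0,0,0]],
  [[0,0,0],[0,0,0]],
])

```text
t: 9.8
tool_pos: [0.5761, -0.3019, 0.145]
ee_rot: [1.245, 1.187, -1.246]
force: [0.2, -1.0, -0.5]
opening: 0.0417
```

```bash
python3 -c "
from h import *
rows([0.5757,-0.303,0.0875],-0.05,n=3)
"
```

```text
t 9.8 from [ 0.5761 -0.3019  0.145 ] dist mm 57.5 rows 3
[[[0.077,-0.0,0.002],[0.0,-0.0,0.0]],[[0.076,-0.001,0.001],[0.0,-0.0,0.01]],[[0.077,-0.0,0.002],[0.01,-0.01,0.0]]]
err mm [-0.07  0.11  0.05] rot 0.0005507603841112824
```

>>> move_arm([
  [[0.08,-0.001,0.002],[0,0,0]],
  [[0.08,-0.001,0.002],[0,0,0]],
  [[0.06,0,0],[0,0,0]],
  [[0,0,0],[0,0,0]],
  [[0,0,0],[0,0,0]],
])

```text
t: 10.22
tool_pos: [0.5758, -0.3044, 0.091]
ee_rot: [1.247, 1.185, -1.247]
force: [-0.0, 0.4, -0.2]
opening: 0.0422
```

```bash
python3 -c "
from h import *
rows([0.5757,-0.303,0.0875],-0.05,n=1)
"
```

```text
t 10.2167 from [ 0.5758 -0.3044  0.091 ] dist mm 3.8 rows 1
[[[0.014,-0.001,-0.006],[-0.01,0.0,-0.0]]]
err mm [ 0.1  -0.09  0.03] rot 0.00012350847067061575
```

>>> move_arm([
  [[0.012,-0.001,-0.005],[0,0,0]],
  [[0,0,0],[0,0,0]],
  [[0,0,0],[0,0,0]],
])

```text
t: 10.47
tool_pos: [0.5758, -0.3031, 0.0884]
ee_rot: [1.247, 1.183, -1.246]
force: [-0.7, -0.2, 0.3]
opening: 0.0417
```

>>> move_arm([
  [[0,0,0],[0,0,0]],
  [[0,0,0],[0,0,0]],
  [[0,0,0],[0,0,0]],
  [[0,0,0],[0,0,0]],
  [[0,0,0],[0,0,0]],
], grip=0, squeeze=50)

```text
t: 10.88
tool_pos: [0.5754, -0.303, 0.0875]
ee_rot: [1.247, 1.185, -1.247]
force: [0.5, 0.5, 0.2]
opening: 0.0133
```

>>> move_arm([
  [[0,0,0],[0,0,0]],
  [[0,0,0],[0,0,0]],
  [[0,0,0],[0,0,0]],
])

```text
t: 11.13
tool_pos: [0.5754, -0.303, 0.0874]
ee_rot: [1.247, 1.185, -1.247]
force: [0.0, -0.4, 0.8]
opening: 0.012
```

```bash
python3 -c "
from h import *
s=telemetry.read_state(); print(s['t'],s['tool_pos'],s['force'],s['opening'])
cv2.imwrite('pics/w7.png',read_camera('wrist'))
"
```

```text
11.1333 [ 0.57544415 -0.30297407  0.08743234] [ 0.04079254 -0.42611534  0.77347379] 0.011955220862974288
```

View pics/w7.png

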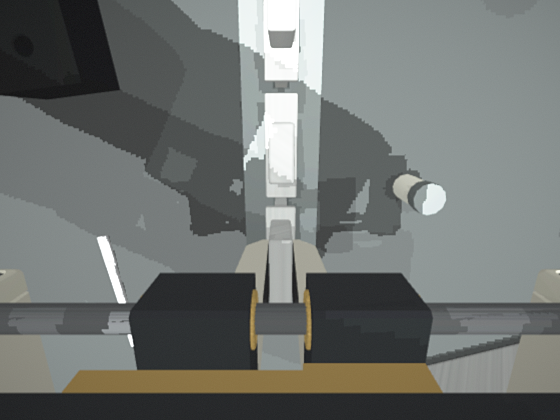

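>>> move_arm([
  [[-0.06,0,0],[0,0,0]],
  [[-0.12,0,0],[0,0,0]],
  [[-0.14,0,0],[0,0,0]],
  [[-0.14,0,0],[0,0,0]],
  [[-0.14,0,0],[0,0,0]],
])

```text
t: 11.6
tool_pos: [0.575, -0.3027, 0.2388]
ee_rot: [1.247, 1.185, -1.247]
force: [0.4, -0.5, -0.9]
opening: 0.0117
```

```bash
python3 -c "
from h import *
rows([0.6235,0.02,0.24],0.0,vmax=.15)
"
```

```text
t 11.6 from [ 0.575  -0.3027  0.2388] dist mm 326.3 rows 9
[[[-0.001,0.014,-0.144],[-0.06,-0.0,0.0]],[[-0.0,0.015,-0.144],[-0.06,-0.0,0.0]],[[-0.001,0.016,-0.144],[-0.06,-0.0,0.0]],[[-0.0,0.017,-0.144],[-0.06,-0.0,0.0]],[[-0.001,0.018,-0.144],[-0.05,-0.0,0.0]]]
[[[-0.0,0.018,-0.144],[-0.06,-0.0,0.0]],[[-0.001,0.019,-0.144],[-0.05,-0.0,0.0]],[[-0.0,0.02,-0.144],[-0.06,-0.0,0.0]],[[-0.001,0.021,-0.144],[-0.05,-0.0,0.01]]]
err mm [ 0.02 -0.09 -0.12] rot 0.0005369296645890043
```

>>> move_arm([
  [[0,0.014,-0.144],[-0.06,0,0]],
  [[0,0.015,-0.144],[-0.06,0,0]],
  [[0,0.016,-0.144],[-0.06,0,0]],
  [[0,0.017,-0.144],[-0.06,0,0]],
  [[0,0.018,-0.144],[-0.05,0,0]],
])

```text
t: 12.02
tool_pos: [0.6022, -0.1222, 0.2373]
ee_rot: [1.225, 1.199, -1.226]
force: [-0.2, -0.7, -0.1]
opening: 0.0121
```

>>> move_arm([
  [[0,0.018,-0.144],[-0.06,0,0]],
  [[0,0.019,-0.144],[-0.05,0,0]],
  [[0,0.02,-0.144],[-0.06,0,0]],
  [[0,0.021,-0.144],[-0.05,0,0]],
  [[0,0,0],[0,0,0]],
])

```text
t: 12.43
tool_pos: [0.624, 0.0255, 0.2372]
ee_rot: [1.207, 1.213, -1.205]
force: [0.9, -0.0, -0.3]
opening: 0.0119
```

```bash
python3 -c "
from h import *
ci=camera_info('wrist'); np.save('w8.npy',np.array(ci['extrinsics']))
s=telemetry.read_state(); print(s['t'],s['tool_pos'],s['force'],s['opening']); t=s['tool_pos']
cv2.imwrite('pics/w8.png',read_camera('wrist'))
print(proj('wrist',[.6239,.1445,.11],ci))
for y in (22,29): print(proj('wrist',t+[0,y/1000,-.0044],ci), proj('wrist',t+[0,y/1000,.0295],ci))
rows([0.6237,0.1445,0.21],0.0,vmax=.15)
"
```

```text
12.4333 [0.62395534 0.02546697 0.23715671] [ 0.86732253 -0.03693342 -0.34088725] 0.011891061296631887
[281.1693789   74.07002302]
[280.99763538 218.63803232] [281.13439486 240.44703008]
[281.05278112 207.46450951] [281.20378526 227.05453775]
t 12.4833 from [0.6238 0.0228 0.2371] dist mm 124.7 rows 4
[[[0.027,0.0,-0.122],[0.01,-0.0,0.0]],[[0.027,0.0,-0.122],[0.01,-0.0,0.0]],[[0.027,0.0,-0.121],[0.01,-0.0,0.0]],[[0.028,0.001,-0.122],[0.01,-0.0,0.0]]]
err mm [-0.05 -0.08  0.12] rot 0.0005768670693942508
```

View pics/w8.png

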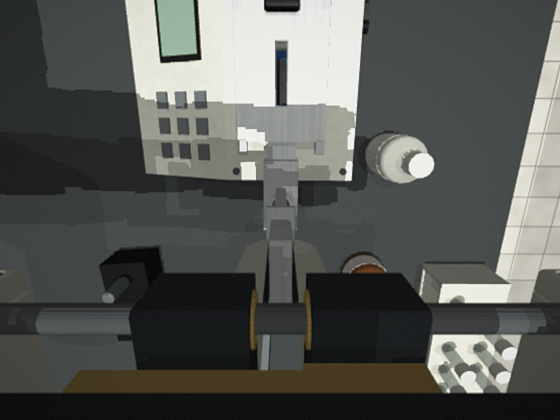

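>>> move_arm([
  [[0.02,0,-0.122],[0.01,0,0]],
  [[0.02,0,-0.122],[0.01,0,0]],
  [[0.02,0,-0.121],[0.01,0,0]],
  [[0.02,0,-0.12],[0.01,0,0]],
  [[0,0,0],[0,0,0]],
])

```text
t: 12.9
tool_pos: [0.6232, 0.1445, 0.2161]
ee_rot: [1.21, 1.21, -1.211]
force: [0.0, -0.3, -1.4]
opening: 0.0121
```

>>> move_arm([
  [[0,0,0],[0,0,0]],
  [[0,0,0],[0,0,0]],
  [[0,0,0],[0,0,0]],
])

```text
t: 13.15
tool_pos: [0.6242, 0.1396, 0.2176]
ee_rot: [1.213, 1.206, -1.213]
force: [-0.6, -1.2, -1.4]
opening: 0.0118
```

```bash
python3 -c "
from h import *
s=telemetry.read_state(); print(s['force'])
rows([0.6239,0.1443,0.2],-0.0,n=1)
for n in ('side','top','wrist'): cv2.imwrite('pics/%s9.png'%n,read_camera(n))
i=cv2.imread('pics/side9.png'); u,v=proj('side',[.6236,.1445,.12]).astype(int)
cv2.imwrite('pics/s9c.png',cv2.resize(i[v-60:v+60,u-70:u+70],None,fx=5,fy=5,interpolation=cv2.INTER_CUBIC))
"
```

```text
[-0.55120088 -1.24880124 -1.37162454]
t 13.15 from [0.6242 0.1396 0.2176] dist mm 18.2 rows 1
[[[0.07,-0.001,-0.019],[-0.05,0.0,-0.0]]]
err mm [-0.1  -0.05 -0.08] rot 0.0005654790759703522
```

View pics/s9c.png

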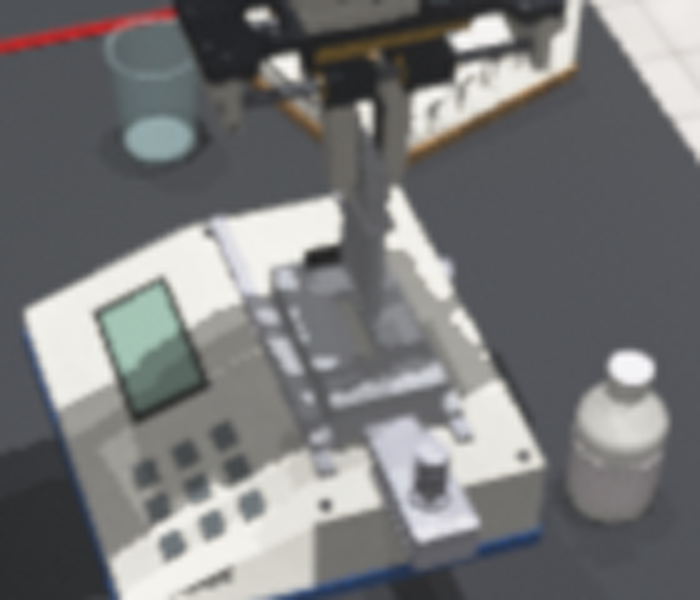

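View pics/wrist9.png

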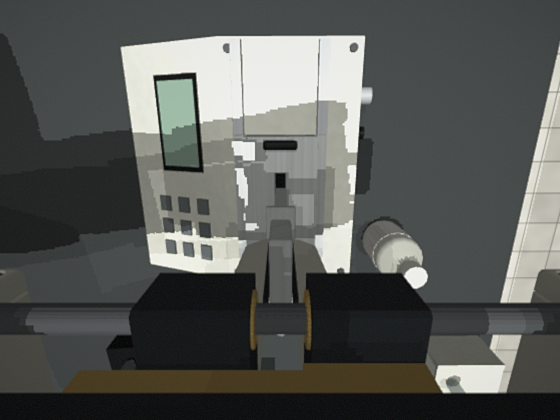

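>>> move_arm([
  [[0.04,-0.001,-0.019],[-0.05,0,0]],
  [[0.02,0,0],[0,0,0]],
  [[0,0,0],[0,0,0]],
  [[0,0,0],[0,0,0]],
  [[0,0,0],[0,0,0]],
])

```text
t: 13.72
tool_pos: [0.6238, 0.1459, 0.2023]
ee_rot: [1.208, 1.21, -1.209]
force: [-0.6, -0.3, -1.7]
opening: 0.0117
```

```bash
python3 -c "
from h import *
s=telemetry.read_state(); print(s['force'])
rows([0.6239,0.1445,0.185],-0.0,n=1)
"
```

```text
[-0.62686987 -0.28842843 -1.68331462]
t 13.7167 from [0.6238 0.1459 0.2023] dist mm 17.4 rows 1
[[[0.069,0.0,0.006],[0.01,0.0,0.0]]]
err mm [ 0.08  0.12 -0.09] rot 9.65834088633203e-05
```

>>> move_arm([
  [[0.03,0,0.004],[0,0,0]],
  [[0.02,0,0],[0,0,0]],
  [[0.02,0,0],[0,0,0]],
  [[0,0,0],[0,0,0]],
  [[0,0,0],[0,0,0]],
])

```text
t: 14.13
tool_pos: [0.6236, 0.1449, 0.1844]
ee_rot: [1.208, 1.21, -1.209]
force: [-0.0, 0.3, -0.6]
opening: 0.0116
```

>>> move_arm([
  [[0.02,0,0],[0,0,0]],
  [[0.02,0,0],[0,0,0]],
  [[0.02,0,0],[0,0,0]],
  [[0,0,0],[0,0,0]],
])

```text
t: 14.47
tool_pos: [0.6232, 0.1448, 0.1685]
ee_rot: [1.207, 1.211, -1.21]
force: [-0.6, 0.0, -1.3]
opening: 0.0116
```

>>> move_arm([
  [[0.03,0,0],[0,0,0]],
  [[0.03,0,0],[0,0,0]],
  [[0.03,0,0],[0,0,0]],
  [[0.03,0,0],[0,0,0]],
  [[0,0,0],[0,0,0]],
])

```text
t: 14.88
tool_pos: [0.6232, 0.1448, 0.1379]
ee_rot: [1.207, 1.211, -1.21]
force: [-0.3, -0.1, -1.8]
opening: 0.0119
```

>>> move_arm([
  [[0.02,0,0],[0,0,0]],
  [[0.02,0,0],[0,0,0]],
  [[0,0,0],[0,0,0]],
])

```text
t: 15.13
tool_pos: [0.624, 0.1449, 0.1295]
ee_rot: [1.209, 1.209, -1.208]
force: [1.2, -0.0, 2.5]
opening: 0.0116
```

>>> move_arm([
  [[0.016,0,0],[0,0,0]],
  [[0.012,0,0],[0,0,0]],
  [[0,0,0],[0,0,0]],
])

```text
t: 15.38
tool_pos: [0.624, 0.1449, 0.1228]
ee_rot: [1.209, 1.209, -1.208]
force: [0.8, 0.3, 5.5]
opening: 0.0117
```

>>> move_arm([
  [[0.008,0,0],[0,0,0]],
  [[0,0,0],[0,0,0]],
  [[0,0,0],[0,0,0]],
])

```text
t: 15.63
tool_pos: [0.6241, 0.1449, 0.1214]
ee_rot: [1.209, 1.209, -1.208]
force: [0.4, 0.4, 5.8]
opening: 0.0117
```

>>> move_arm([
  [[0.008,0,0],[0,0,0]],
  [[0,0,0],[0,0,0]],
  [[0,0,0],[0,0,0]],
])

```text
t: 15.88
tool_pos: [0.6241, 0.1449, 0.1195]
ee_rot: [1.209, 1.209, -1.208]
force: [-0.5, 0.2, 6.4]
opening: 0.0117
```

>>> move_arm([
  [[0.006,0,0],[0,0,0]],
  [[0,0,0],[0,0,0]],
  [[0,0,0],[0,0,0]],
])

```text
t: 16.13
tool_pos: [0.6242, 0.1449, 0.1194]
ee_rot: [1.209, 1.209, -1.207]
force: [-4.6, -0.6, 18.3]
opening: 0.0117
```

>>> move_arm([
  [[0.002,0,0],[0,0,0]],
  [[0,0,0],[0,0,0]],
  [[0,0,0],[0,0,0]],
  [[0,0,0],[0,0,0]],
  [[0,0,0],[0,0,0]],
])

```text
t: 16.55
tool_pos: [0.6242, 0.145, 0.1193]
ee_rot: [1.209, 1.209, -1.207]
force: [-6.7, -1.4, 22.2]
opening: 0.0114
```

```bash
python3 -c "
from h import *
s=telemetry.read_state(); print(s['t'],s['tool_pos'],s['force'],s['ft_torque'],s['opening'],s['qd'])
for n in ('side','top','wrist'): cv2.imwrite('pics/%s10.png'%n,read_camera(n))
i=cv2.imread('pics/side10.png'); u,v=proj('side',[.6236,.1,.11]).astype(int)
cv2.imwrite('pics/s10c.png',cv2.resize(i[v-60:v+60,u-70:u+70],None,fx=5,fy=5,interpolation=cv2.INTER_CUBIC))
"
```

```text
16.55 [0.62418982 0.14498354 0.1193459 ] [-6.72006604 -1.40552734 22.20595765] [-0.31461371  1.4351431  -0.00594066] 0.011395277521894386 [ 0.00039941 -0.00099117 -0.0003748   0.00068504  0.00156886 -0.00097765]
```

View pics/s10c.png

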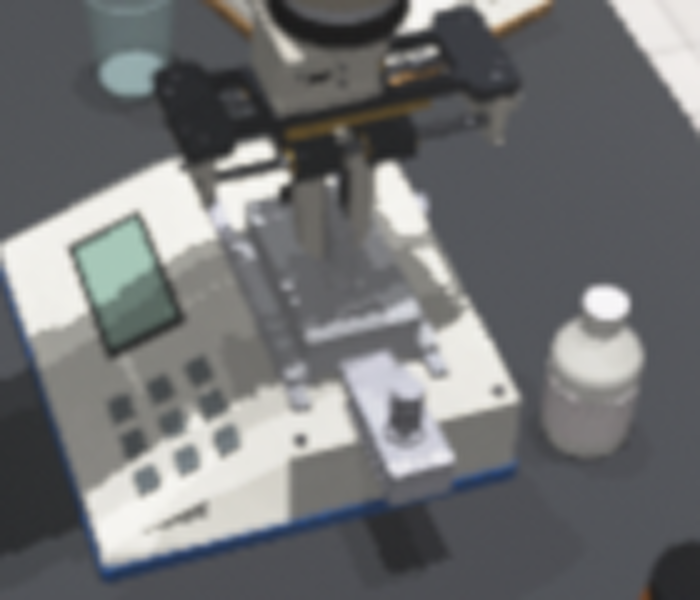

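View pics/top10.png

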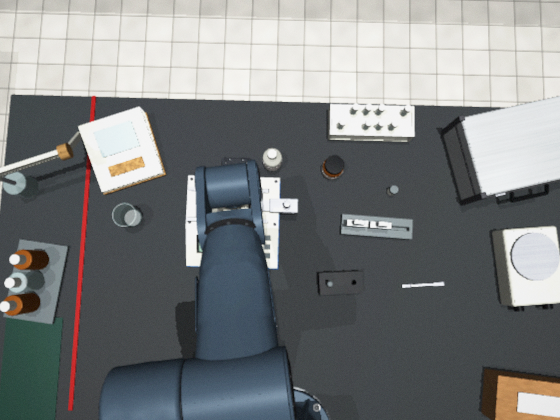

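View pics/wrist10.png

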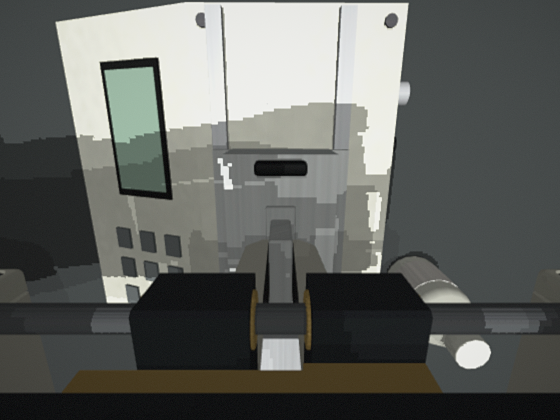

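```bash
python3 -c "
from h import *
print(ticket.close_job())
s=telemetry.read_state(); print(s['t'],s['tool_pos'],s['force'],s['opening'])"
```

```text
the job is handed in; nothing more can be done
None
the job is handed in; nothing more can be done
```

The dark reading is set up and the job is handed in at about 16.7 s, with the gripper still holding the blank plate pressed home. No verdict is reported, so the success below rests on my own checks.

- **Guard pin:** I took it from the tool stand and pushed it through the fork and lug. It stopped on its collar: the TCP was at 0.104 m, the height I worked out for a seated pin, with about 19 N upward on the tool. The last side and top pictures show it upright in the fork.
- **Blank plate:** I took it from the rack's -y slot and passed it down the guard slot. The spring began to push back, reaching about 6 N, and then the shoulder came to a hard stop. The final TCP was at 0.1193 m against 0.1195 m expected. The push was about 22 N with a 50 N grip, and the arm was at rest.
- **Everything else:** The guard looks shut. The last top picture shows the other two plates, jar, bottle, vial, beaker and spatula where they were.

**Not confirmed or off:**
- The guard and carrier joint values could not be read, so those two are inferred from contact height, force and pictures.
- A sideways force of about 7 N in -x remained on the tool at the end.
- The position estimates from the top, side and wrist cameras differed by 1 to 4 mm.

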